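# Turn the disinfectant carousel to the pump bottle

### The job

Spin the bottle carousel by pushing the pegs on its rim with the fingers until the bottle with the pump stands right in line with the pointer at the front, then take the hand away. Do not touch, lift or topple any of the bottles, and leave the things lying round the carousel where they are.

Things in the scene. Friction and masses are not known exactly. Their poses are not given: they have to be found in the camera images.
- hub (a point): Centre of the carousel, on its turning axis at the height of the disc's top face, 32 mm above the table. Its frame belongs to the fixed foot and does not turn with the disc: z up, -x points to the front, at the pointer, y across.
- stand: Fixed foot of the carousel; origin under the hub, on the table. The disc on it is white with a dark top, 330 mm across, 16 to 32 mm above the table, with a low steel cap (48 mm across, 10 mm high) in the middle. Six bottles (five plain, one with a pump) stand loose on it about 64 mm from the axis, about 60 degrees apart; friction carries them round with the disc.
- pointer (a point): Top of the grey pointer post (22 mm square, 50 mm high, with a wedge towards the disc) on a fixed tongue of the foot, 218 mm from the hub, outside the disc: it marks the front of the carousel, roughly towards the robot.
- peg (a point): One of the six identical upright steel pegs on the disc's rim, half-way up its height. They stand 60 degrees apart, 150 mm from the axis (so the other five follow from this one); each is 16 mm in diameter and reaches from the disc's top to 85 mm above the table. They turn with the disc: pushing one sideways spins it.
- carousel (a joint): Angle of the disc, rad, positive counter-clockwise seen from above; endless for this job (20 rad either way). It turns with light friction (under 1 N at a peg) and stays where it is left, without springing back. Its zero says nothing about which bottle is at the front.
- pump_bottle: The only bottle with a pump: white, 39 mm across like the others, but with a thin stem and a red pump head with a side spout (reaching 26 mm from its axis) on top, 153 mm tall in all, about 0.12 kg, standing loose on the disc. Origin: centre of its underside. The way the spout points is of no importance.
- pump_mid (a point): Point on the axis of the pump bottle, 50 mm above its underside.
- bottle0: A plain white bottle without a pump, 39 mm across, 105 mm tall with its red screw cap, about 0.11 kg, standing loose on the carousel 64 mm from its axis. Origin: centre of its underside.
- bottle2: A plain white bottle without a pump, 39 mm across, 105 mm tall with its red screw cap, about 0.11 kg, standing loose on the carousel 64 mm from its axis. Origin: centre of its underside.
- bottle3: A plain white bottle without a pump, 39 mm across, 105 mm tall with its red screw cap, about 0.11 kg, standing loose on the carousel 64 mm from its axis. Origin: centre of its underside.
- bottle4: A plain white bottle without a pump, 39 mm across, 105 mm tall with its red screw cap, about 0.11 kg, standing loose on the carousel 64 mm from its axis. Origin: centre of its underside.
- bottle5: A plain white bottle without a pump, 39 mm across, 105 mm tall with its red screw cap, about 0.11 kg, standing loose on the carousel 64 mm from its axis. Origin: centre of its underside.
- spare_bottle: A plain bottle as on the carousel (39 mm across, 105 mm tall), standing on the table off to the side; leave alone. Origin: centre of its underside.
- tape_roll: Cardboard-brown roll of packing tape, 100 mm across, 45 mm high, lying flat on the table to the side; leave alone. Origin: centre of its underside.
- marker: Grey marker pen with black cap, 140 mm long along its x axis, 18 mm thick, lying on the table to the side; leave alone. Origin: below its middle on the table.
- glove_box: Cardboard glove box, 120 x 230 x 75 mm high, on the table to the side; leave alone. Origin: centre of its underside.

How it is judged:
At the end, for the whole second after the job is handed in: The pump bottle stands at the front of the carousel, its axis within 13 mm sideways of the line from the hub to the pointer and on the pointer's side; the disc is at rest; all six bottles stand upright (within 0.15 rad) on the disc, within 110 mm of its axis (y of pump_mid in the frame of hub between -0.013 and 0.013 m and x of pump_mid in the frame of hub below -0.045 m and velocity of joint carousel between -0.03 and 0.03 rad/s and linear speed of pump_bottle below 0.01 m/s and angle between each of bottle0, pump_bottle, bottle2, bottle3, bottle4, bottle5's own z axis and vertical below 0.15 rad and horizontal distance between each of bottle0, pump_bottle, bottle2, bottle3, bottle4, bottle5 and hub below 0.11 m and height (world z) of bottle0 between 0.027 and 0.042 m and height (world z) of pump_bottle between 0.027 and 0.042 m and height (world z) of bottle2 between 0.027 and 0.042 m and height (world z) of bottle3 between 0.027 and 0.042 m and height (world z) of bottle4 between 0.027 and 0.042 m and height (world z) of bottle5 between 0.027 and 0.042 m); the robot touches nothing.
It fails at once if the robot touches a bottle on the carousel (contact force between any of the fingers, the arm and bottle0 above 0.5 N or contact force between any of the fingers, the arm and pump_bottle above 0.5 N or contact force between any of the fingers, the arm and bottle2 above 0.5 N or contact force between any of the fingers, the arm and bottle3 above 0.5 N or contact force between any of the fingers, the arm and bottle4 above 0.5 N or contact force between any of the fingers, the arm and bottle5 above 0.5 N).
It fails at once if a bottle is lifted off the carousel (height (world z) of any of bottle0, pump_bottle, bottle2, bottle3, bottle4, bottle5 above 0.047 m).
It fails at once if a bottle on the carousel tips over or slides to the edge (angle between any of bottle0, pump_bottle, bottle2, bottle3, bottle4, bottle5's own z axis and vertical above 0.4 rad or horizontal distance between any of bottle0, pump_bottle, bottle2, bottle3, bottle4, bottle5 and hub above 0.12 m).
It fails at once if a thing lying on the table beside the carousel is disturbed (distance of any of spare_bottle, tape_roll, marker, glove_box from where it was at the start of the episode above 0.025 m).
It also fails if it takes over 72 s, if anything falls off the work surface, if the arm or the gripper's body presses on something with over 40 N, if the wrist force passes 120 N, or if a joint passes its speed limit or range.

### The arm

A 7-joint arm with a two-finger parallel gripper is mounted at the origin on the work surface. World frame = base frame: x ahead of the robot, y to its left, z up, the work surface at z = 0. Lengths are in m, angles in rad, forces in N, time in s.
With the tool pointing down it reaches from about 0.4 to 0.85 m from the base axis. Payload 10.4 kg.
Tool frame: the origin (TCP) lies midway between the tips of the shut fingers; the grasp point (between the pads) lies 19 mm behind it (manip.tcp_to_grasp is the distance from the TCP to the grasp point, in m); x points along the fingers, y is the direction in which the jaws open and shut, and the axes are right-handed (so a half turn about x gives the same grasp; the last joint's range is limited). The gripper opens to 85 mm and grips with 20 to 120 N. Pads are 22 mm wide; open, the fingers measure 114 mm over their backs; the gripper's body (76 mm by 85 mm) begins 54 mm behind the grasp point. The pads swing forward as they close: fully open they stand 13 mm farther back than shut.
Start: joints at [-0.023, 0.332, -0.065, 1.46, 0.022, 1.35, -0.088], TCP at [0.625, 0, 0.231] pointing down, gripper open.
Joint ranges: [-2.6, 2.6], [-0.5, 2.12], [-1.47, 1.34], [0.16, 2.42], [-1.27, 4.41], [0.06, 2.06], [-2.6, 2.6]. Speed limits (rad/s): [2.22, 2.22, 2.79, 2.79, 3.14, 3.14, 3.14].

### API

Orientations are given as a unit quaternion [x, y, z, w].
In Python, from workcell import monitor, viewer, manip gives the robot as it stands. The module is installed in compiled form; this text tells all that it offers.
- The arm moves only by the tool send_rows, never from a script. Its arguments are lists of equal length, an entry for each row: "grip": the closure in counts, from 0 (fully open) to 255 (shut); "offset": the shift along the tool's x, y, z in mm, a list of three; "twist": the turn about the tool's x in degrees. In form: {"grip": [grip, ...], "offset": [[tx, ty, tz], ...], "twist": [twist, ...]}. A call has exactly 5 rows; each row is the pose to reach, as a shift and turn from the pose commanded when the call began, along the tool's axes at that moment; what a row does not reach only later rows make up. A row lasts 1/12 s, in which the tool goes at most 41.7 mm and 7.16 degrees, less where a joint would pass 70% of its speed; a pose out of reach is approached as far as the arm can. A call with a gripper value outside its range is refused whole. The fingers move at their own pace and stop on an object; "newtons" is the grip in N (left out, the last holds). Time passes only in rows, so rows that repeat a pose let the fingers close, or fill a call up. It gives the time, the measured TCP pose, the force and the opening at its end, in the units of the state.
- monitor.get_obs(): the state, without advancing time (a new reading comes with each control period).
- viewer.camera(name): name is "scene" or "side" or "wrist"; returns (picture, depth): 384x512x3 uint8, blue, green, red; 384x512 float32, m along the optical axis (not along the pixel's ray), 0 where there is no reading.
- viewer.camera_model(name): a dict with "camera_matrix" (3x3 intrinsics, pixels), "R" (3x3) and "t" (3): a world point X has camera coordinates R X + t; the wrist camera has in their place "mount" (4x4, takes a point from camera to tool coordinates, whose origin is the TCP and whose axes are the tool frame's). Camera axes: x right, y down, z forward; pixel columns grow to the right and rows downward; lengths in m; the calibration is good to about 2 mm. A picture is of the moment at which its call begins: read the wrist's pose just before it. camera_model takes no time and is no camera call.
- manip.hand_in(): hands the job in, once; it reports no verdict.
Trained networks look in the newest picture that a camera, given by its name, has taken for a name from the list of things; names that differ only in an ending like _2 or _b are one class to them, and where a whole thing is asked for, a point or a joint stands for the part that bears it (a point fixed in the world has none). Each returns a list of dicts, best first, with "score" (0 to 1); they miss things now and then, are a little off and sometimes report something else, mostly with a low value. They report only what shows in the picture. A call takes as long as a camera call.
- viewer.recognise(target, camera): "box" ([left, top, width, height] in pixels, round what is visible of it).
- viewer.regions_of(target, camera): "region" (384x512 bool, what is visible of it) and "box" ([left, top, width, height] in pixels, round what is visible of it).
- viewer.spot_point(target, camera): "position" ([column, row] in pixels: a listed point, or the origin of a listed thing).
The state is a dict: "clock": time; "joint_pos": joint angles; "joint_velocities": joint speeds; "tau": joint torques, N m; "position": TCP position; "ee_rot": TCP orientation; "ft_force": force on the tool from outside, world axes, zero at the start; "torque": the same for the moment, N m; "grip_width": opening from 0.0 (shut) to 1.0 (fully open).
Only numpy, scipy, OpenCV 4.12 (cv2) and the standard library are available. Lean on these libraries where they do the work, as an engineer would, in place of code of your own. Each camera call takes 0.05 s, during which the arm holds its last target.

## Working session

There is one attempt and no reset: what is moved stays moved. The work goes in short steps, Python scripts to look and compute and a tool call to move; the robot and the scene stay as the last step left them, time stands still between calls to the robot, and variables do not carry over. Pictures are saved under pics/ and viewed, and the job is handed in when it is done.

Besides the shell and the picture viewer there is one more tool, called after ">>>" as a command line: name --pt "numbers of a row" for each row, then --argument value for the rest. send_rows: Moves the arm, as the interface text tells. Its arguments: {"type":"object","properties":{"grip":{"type":"array","items":{"type":"number"}},"offset":{"type":"array","items":{"type":"array","items":{"type":"number"}}},"twist":{"type":"array","items":{"type":"number"}},"newtons":{"type":"number"}},"required":["grip","offset","twist"]}

```bash
mkdir -p pics; cat > h.py <<'E'
import numpy as np,cv2
from workcell import monitor,viewer,manip
def cam(n): 
    m=viewer.camera_model(n); return np.array(m["camera_matrix"]),np.array(m["R"]),np.array(m["t"]).ravel()
def world(n,uv,d):
    K,R,t=cam(n); p=np.linalg.inv(K)@np.array([uv[0],uv[1],1.0])*d
    return R.T@(p-t)
def proj(n,X):
    K,R,t=cam(n); c=K@(R@np.array(X)+t); return c[:2]/c[2]
def ray_z(n,uv,z):
    K,R,t=cam(n); r=R.T@np.linalg.inv(K)@np.array([uv[0],uv[1],1.0]); o=-R.T@t
    return o+r*(z-o[2])/r[2]
E
python3 - <<'E'
from h import *
s=monitor.get_obs(); print(s)
for n in("scene","side"):
    im,d=viewer.camera(n); cv2.imwrite(f"pics/{n}0.png",im); np.save(f"{n}_d.npy",d)
    for t in("pump_mid","pump_bottle","pointer","hub","peg"):
        print(n,t,[(round(r["score"],2),np.round(r["position"],1).tolist()) for r in viewer.spot_point(t,n)][:7])
print(monitor.get_obs()["clock"])
E
```

```text
{'clock': 0.0, 'joint_pos': array([-0.02262095,  0.33286985, -0.06469587,  1.46098062,  0.02158184,
        1.3499013 , -0.08848451]), 'joint_velocities': array([-5.35649439e-04,  3.10943384e-04,  3.83335477e-05,  1.14436181e-03,
       -2.41369893e-03,  3.68120608e-04,  9.88790390e-04]), 'tau': array([ 4.98105128e-04, -6.25449800e+01,  4.97091911e-02, -3.91610491e+01,
        1.63588714e-02,  9.83294769e-03, -6.01235030e-06]), 'position': array([6.24605471e-01, 1.00448180e-05, 2.30498418e-01]), 'ee_rot': array([-0.49960807, -0.50036498,  0.50036648, -0.49965993]), 'ft_force': array([-0.73611705, -0.97737464,  0.72765054]), 'torque': array([-0.00801991,  0.02771599, -0.03107058]), 'grip_width': 1.002065035170905}
scene pump_mid [(0.53, [234.1, 229.2]), (0.49, [238.8, 202.8])]
scene pump_bottle [(0.73, [239.3, 208.8])]
scene pointer [(0.94, [305.9, 185.8]), (0.31, [257.9, 233.3])]
scene hub [(0.85, [252.3, 223.7]), (0.2, [252.5, 206.5])]
scene peg [(0.67, [222.2, 243.0]), (0.52, [274.3, 226.6])]
side pump_mid [(0.61, [260.5, 184.3]), (0.54, [154.1, 176.3])]
side pump_bottle [(0.5, [261.6, 196.5]), (0.26, [229.5, 201.6])]
side pointer [(0.67, [260.2, 185.1]), (0.62, [198.3, 214.5])]
side hub [(0.87, [240.8, 192.3]), (0.34, [255.6, 187.6])]
side peg [(0.6, [266.3, 172.5]), (0.46, [259.5, 193.8])]
0.6
```

```bash
python3 - <<'E'
from h import *
for n in("scene","side"):
    im=cv2.imread(f"pics/{n}0.png"); cv2.imwrite(f"pics/{n}0b.png",cv2.resize(im[100:300,130:390],None,fx=3,fy=3,interpolation=cv2.INTER_CUBIC)[:600])
    K,R,t=cam(n); print(n,(-R.T@t).round(3),R[2].round(2))
E
```

```text
scene [1.047 0.835 1.009] [-0.39 -0.61 -0.69]
side [-0.386 -0.935  0.957] [ 0.6   0.6  -0.54]
```

View pics/scene0.png

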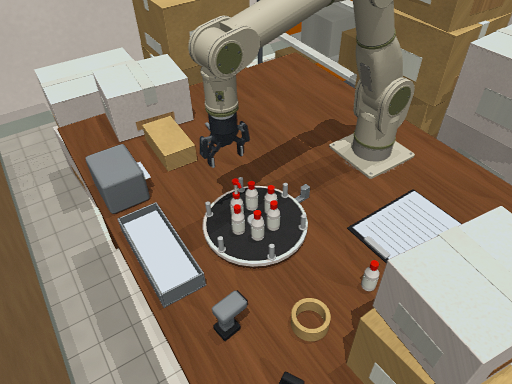

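View pics/side0.png

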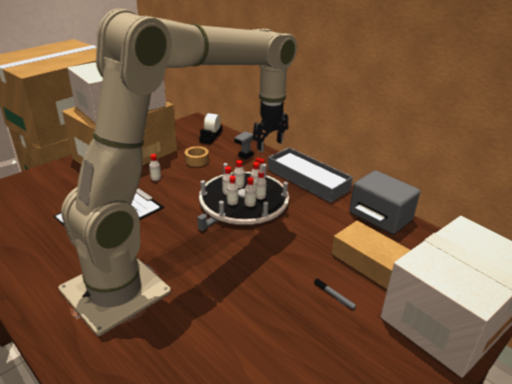

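```bash
true
```

```text
(no output)
```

View pics/scene0b.png

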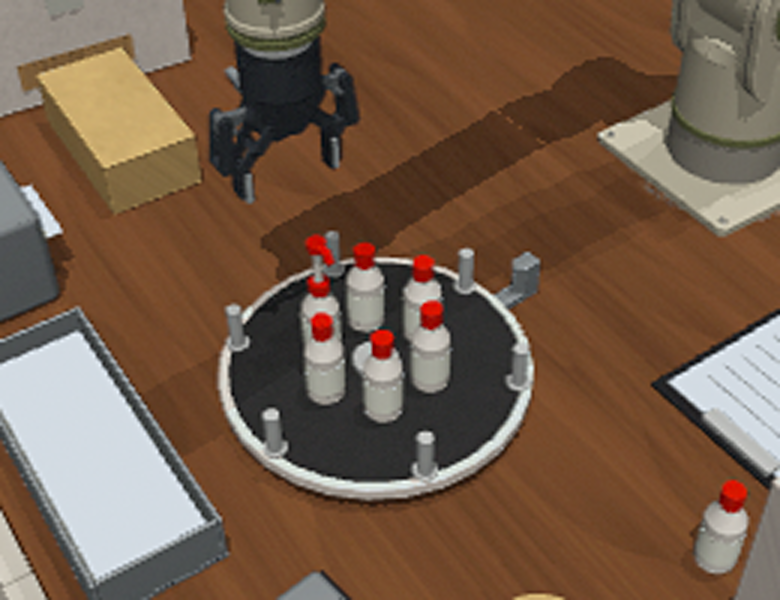

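View pics/side0b.png

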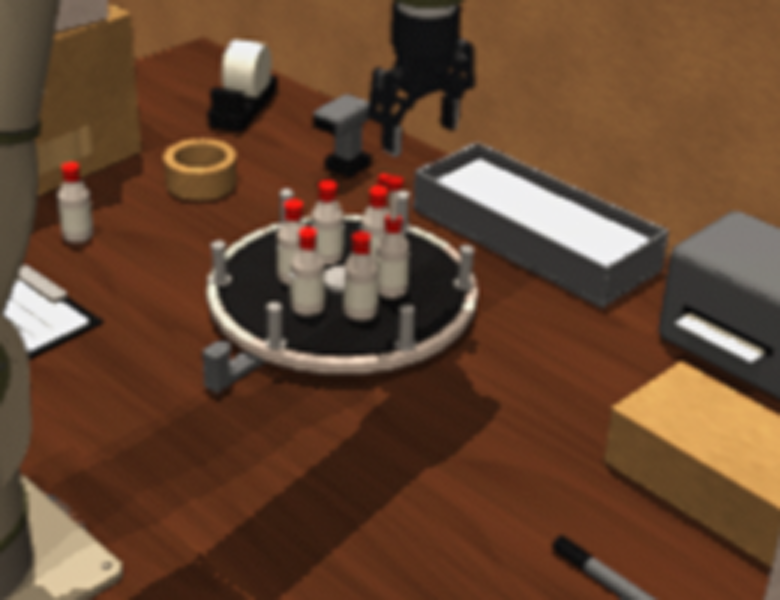

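The scene view shows the pump bottle on the far side of the ring, on the +y side. Its collar is at crop (318,288) and its head at (318,245). The pointer post is at crop (525,270). The side view has the head at crop (390,180), the collar at (393,222) and the pointer at (217,365). Next I'll triangulate.

```bash
python3 - <<'E'
from h import *
f=lambda p:(p[0]/3+130-.33,p[1]/3+100-.33)
P={"scene":[(332,233),(466,251),(521,346),(427,434),(271,411),(234,307)],"side":[(287,191),(218,243),(274,306),(407,307),(466,248)]}
def tri(a,b):
    A=[]
    for n,uv in(("scene",a),("side",b)):
        K,R,t=cam(n); M=K@np.c_[R,t]; A+= [uv[0]*M[2]-M[0],uv[1]*M[2]-M[1]]
    X=np.linalg.svd(np.array(A))[2][-1]; return X[:3]/X[3]
for n in P:
    W=np.array([ray_z(n,f(p),.085)[:2] for p in P[n]]); 
    A=np.c_[2*W,np.ones(len(W))]; s=np.linalg.lstsq(A,(W**2).sum(1),rcond=None)[0]
    c=s[:2]; v=W-c
    print(n,W.round(3).tolist(),"c",c.round(4),"r",np.hypot(*v.T).round(3),"ang",np.degrees(np.arctan2(v[:,1],v[:,0])).round(1))
print("pointer",tri(f((526,260)),f((215,350))).round(4))
print("collar",tri(f((318,288)),f((393,222))).round(4))
print("head",tri(f((318,243)),f((390,180))).round(4))
for n,L in (("scene",[(318,281),(365,247),(423,258),(431,307),(382,336),(322,319)]),("side",[(293,205),(307,232),(327,184),(361,236),(378,189),(393,220)])):
    print([ray_z(n,f(p),.137)[:2].round(3).tolist() for p in L])
# depth based pointer
E
```

```text
scene [[0.541, -0.068], [0.436, 0.038], [0.472, 0.183], [0.614, 0.224], [0.723, 0.118], [0.686, -0.026]] c [0.579  0.0777] r [0.151 0.149 0.15  0.15  0.149 0.149] ang [-104.5 -164.5  135.5   76.4   15.5  -44.2]
side [[0.624, 0.227], [0.478, 0.187], [0.439, 0.039], [0.548, -0.064], [0.692, -0.024]] c [0.5841 0.0818] r [0.151 0.15  0.151 0.15  0.151] ang [  74.7  135.2 -163.7 -103.8  -44.4]
pointer [0.366  0.0571 0.0503]
collar [0.6196 0.0331 0.1253]
head [0.6147 0.0337 0.1843]
[[0.619, 0.036], [0.553, 0.02], [0.513, 0.067], [0.546, 0.129], [0.607, 0.135], [0.643, 0.084]]
[[0.547, 0.128], [0.517, 0.07], [0.611, 0.138], [0.557, 0.022], [0.649, 0.087], [0.61, 0.022]]
```

```bash
cat >> h.py <<'E'
from scipy.spatial.transform import Rotation as Rn
C=np.array([.5815,.0798]); PD=np.degrees(np.arctan2(-.0227,-.2155))
def tool():
    s=monitor.get_obs(); return s,Rn.from_quat(s["ee_rot"]).as_matrix(),np.array(s["position"])
E
python3 - <<'E'
from h import *
s,R,p=tool(); print(R.round(3))
print(R.T@(np.array([.5447,-.0656,.15])-p)*1000)
E
```

```text
[[ 0.  1.  0.]
 [ 0.  0. -1.]
 [-1.  0. -0.]]
[ 81.31288743 -80.31082038  65.62976261]
```

>>> send_rows --grip '[100,100,100,100,100]' --pt "0 14 6" --pt "0 28 12" --pt "0 42 18" --pt "0 56 23" --pt "0 66.4 27" --twist '[-7,-14,-21,-28,-35]'

```text
clock: 1.02
position: [0.6923, -0.0276, 0.2311]
ee_rot: [0.325, 0.628, -0.325, 0.628]
ft_force: [0.7, -0.4, -0.1]
grip_width: 0.606
```

>>> send_rows --grip '[100,100,100,100,100]' --pt "15 0 0" --pt "30 0 0" --pt "45 0 0" --pt "60 0 0" --pt "60 0 0" --twist '[-5,-10.7,-10.7,-10.7,-10.7]'

```text
clock: 1.43
position: [0.6899, -0.0271, 0.1677]
ee_rot: [0.266, 0.657, -0.267, 0.653]
ft_force: [-0.9, 0.3, -0.6]
grip_width: 0.607
```

```bash
python3 - <<'E'
from h import *
s,R,p=tool(); print(s["clock"],p,R.round(3),s["grip_width"],s["joint_pos"].round(2))
for n in("scene","side","wrist"):
    im,d=viewer.camera(n); cv2.imwrite(f"pics/{n}1.png",im if n=="wrist" else cv2.resize(im[100:300,130:390],None,fx=3,fy=3,interpolation=cv2.INTER_CUBIC))
E
```

```text
1.4333 [ 0.68986282 -0.02711366  0.16774101] [[-0.005  0.698  0.716]
 [ 0.     0.716 -0.698]
 [-1.    -0.003 -0.004]] 0.6069031483474978 [ 0.09  0.52 -0.16  1.33  0.08  1.3   0.72]
```

View pics/wrist1.png

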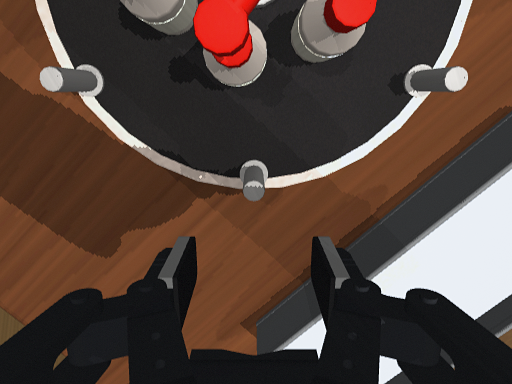

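View pics/scene1.png

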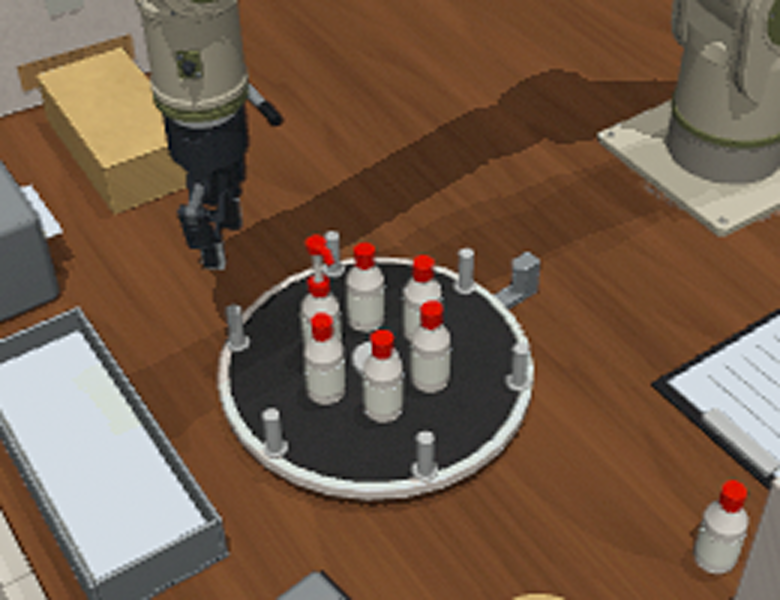

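View pics/side1.png

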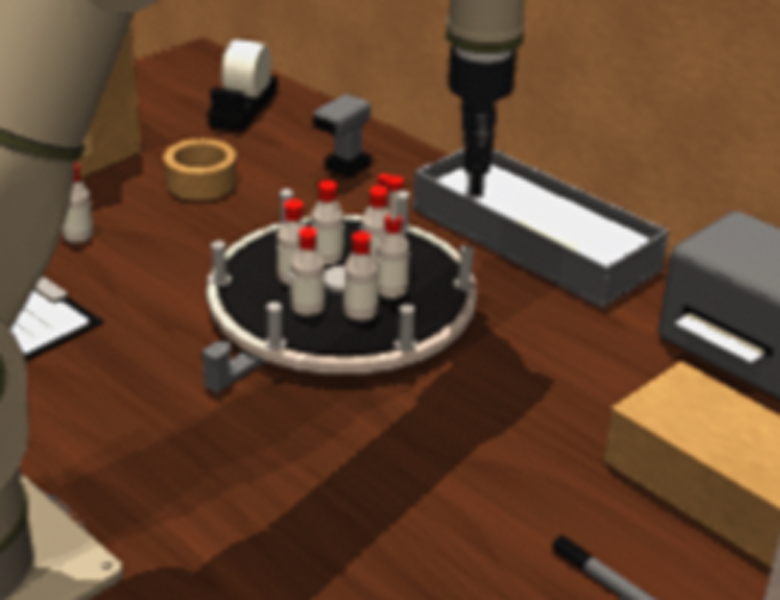

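```bash
cat >> h.py <<'E'
def wray(uv,z,R,p):
    m=viewer.camera_model("wrist"); K=np.array(m["camera_matrix"]); M=np.array(m["mount"])
    r=R@M[:3,:3]@np.linalg.inv(K)@np.array([uv[0],uv[1],1.]); o=p+R@M[:3,3]
    return o+r*(z-o[2])/r[2]
def pol(X): v=X[:2]-C; return np.hypot(*v).round(4),np.degrees(np.arctan2(v[1],v[0])).round(2)
E
python3 - <<'E'
from h import *
s,R,p=tool()
for l,uv,z in(("near rim",(239,86),.034),("left",(205,62),.04),("right",(267,60),.04),("pegtop",(254,191),.085),("pegL",(48,78),.085),("pegR",(458,79),.085),("pegbase",(254,168),.036),("head",(221,24),.18),("collar",(236,50),.135)):
    X=wray(uv,z,R,p); print(l,X.round(4),pol(X))
E
```

```text
near rim [0.6317 0.018  0.034 ] (np.float64(0.0796), np.float64(-50.91))
left [0.6017 0.012  0.04  ] (np.float64(0.0707), np.float64(-73.41))
right [0.6334 0.0465 0.04  ] (np.float64(0.0616), np.float64(-32.67))
pegtop [ 0.6906 -0.0231  0.085 ] (np.float64(0.15), np.float64(-43.34))
pegL [ 0.5446 -0.0646  0.085 ] (np.float64(0.149), np.float64(-104.33))
pegR [0.7282 0.1226 0.085 ] (np.float64(0.1528), np.float64(16.27))
pegbase [ 0.6869 -0.0194  0.036 ] (np.float64(0.1447), np.float64(-43.25))
head [0.6167 0.032  0.18  ] (np.float64(0.0594), np.float64(-53.6))
collar [0.6219 0.0313 0.135 ] (np.float64(0.0631), np.float64(-50.15))
```

>>> send_rows --grip '[100,100,100,100,100]' --pt "20 0 0" --pt "45 0 0" --pt "70 0 0" --pt "95 0 0" --pt "112 0 0" --twist '[0,0,0,0,0]'

```text
clock: 2.0
position: [0.6914, -0.027, 0.0584]
ee_rot: [0.267, 0.655, -0.267, 0.655]
ft_force: [0.5, 0.2, -0.2]
grip_width: 0.61
```

```bash
python3 - <<'E'
from h import *
s,R,p=tool(); print(s["clock"],p,R.round(3),s["ft_force"],pol(p))
for n in("scene","wrist"):
    im,d=viewer.camera(n); cv2.imwrite(f"pics/{n}2.png",im if n=="wrist" else cv2.resize(im[100:300,130:390],None,fx=3,fy=3,interpolation=cv2.INTER_CUBIC))
# arc rows: in tool frame, tangential y, z radial inward? twist
yd=R[:,1]; th=np.degrees(np.arctan2(yd[1],yd[0])); print("jaw ang",th)
for step in (2,2.5,3,3.5):
    print(step,[ (round(-153*np.sin(np.radians(k*step)),1), round(153*(1-np.cos(np.radians(k*step))),1)) for k in range(1,6)])
E
```

```text
2.0 [ 0.69136527 -0.02699779  0.05841294] [[-0.     0.698  0.716]
 [-0.     0.716 -0.698]
 [-1.    -0.     0.   ]] [ 0.46591204  0.17898392 -0.19456933] (np.float64(0.1532), np.float64(-44.19))
jaw ang 45.6963215322961
2 [(np.float64(-5.3), np.float64(0.1)), (np.float64(-10.7), np.float64(0.4)), (np.float64(-16.0), np.float64(0.8)), (np.float64(-21.3), np.float64(1.5)), (np.float64(-26.6), np.float64(2.3))]
2.5 [(np.float64(-6.7), np.float64(0.1)), (np.float64(-13.3), np.float64(0.6)), (np.float64(-20.0), np.float64(1.3)), (np.float64(-26.6), np.float64(2.3)), (np.float64(-33.1), np.float64(3.6))]
3 [(np.float64(-8.0), np.float64(0.2)), (np.float64(-16.0), np.float64(0.8)), (np.float64(-23.9), np.float64(1.9)), (np.float64(-31.8), np.float64(3.3)), (np.float64(-39.6), np.float64(5.2))]
3.5 [(np.float64(-9.3), np.float64(0.3)), (np.float64(-18.6), np.float64(1.1)), (np.float64(-27.9), np.float64(2.6)), (np.float64(-37.0), np.float64(4.5)), (np.float64(-46.0), np.float64(7.1))]
```

View pics/wrist2.png

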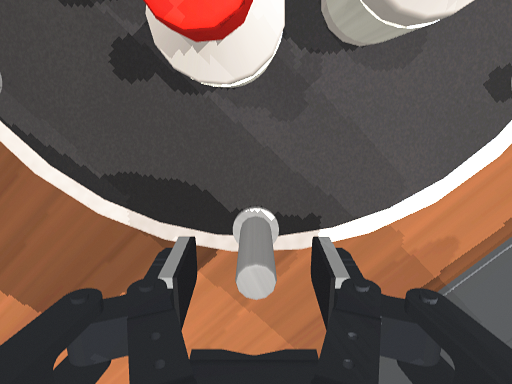

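View pics/scene2.png

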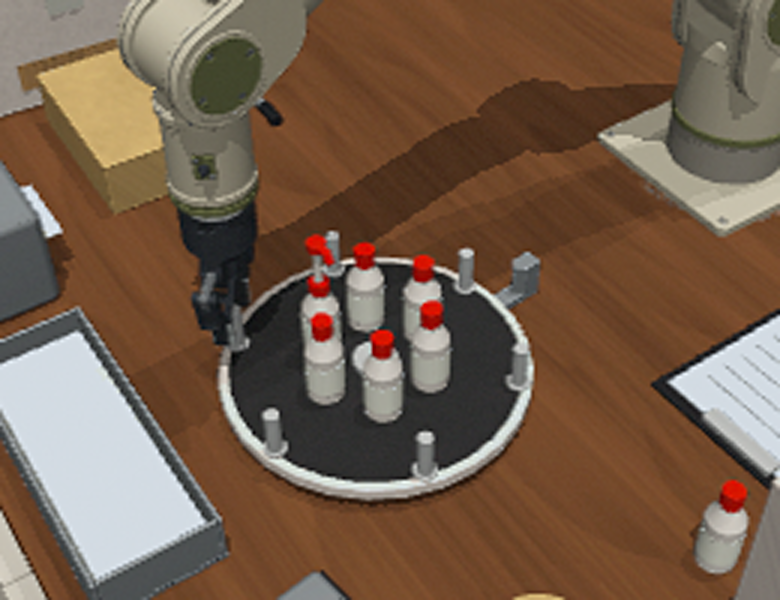

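>>> send_rows --grip '[100,100,100,100,100]' --pt "0 -5.3 -0.1" --pt "0 -10.7 -0.4" --pt "0 -14 -0.6" --pt "0 -16 -0.8" --pt "0 -18.5 -1.1" --twist '[2,4,5.2,6,7]'

```text
clock: 2.52
position: [0.6784, -0.0395, 0.0609]
ee_rot: [0.307, 0.637, -0.306, 0.638]
ft_force: [0.3, 0.1, 0.4]
grip_width: 0.609
```

>>> send_rows --grip '[100,100,100,100,100]' --pt "0 -3 0" --pt "0 -7 -0.2" --pt "0 -12 -0.5" --pt "0 -17.5 -1" --pt "0 -23.9 -1.9" --twist '[1.1,2.6,4.5,6.5,9]'

```text
clock: 2.93
position: [0.6578, -0.0529, 0.0596]
ee_rot: [0.356, 0.611, -0.356, 0.611]
ft_force: [0.6, -0.7, 0.9]
grip_width: 0.606
```

```bash
python3 - <<'E'
from h import *
s,R,p=tool(); print(s["clock"],p,R.round(3),s["ft_force"],pol(p))
im,d=viewer.camera("wrist"); cv2.imwrite("pics/wrist3.png",im)
E
```

```text
2.9333 [ 0.65781967 -0.05289973  0.05955079] [[ 0.001  0.87   0.493]
 [ 0.     0.493 -0.87 ]
 [-1.     0.001  0.   ]] [ 0.56208175 -0.73047648  0.86688395] (np.float64(0.1531), np.float64(-60.1))
```

View pics/wrist3.png

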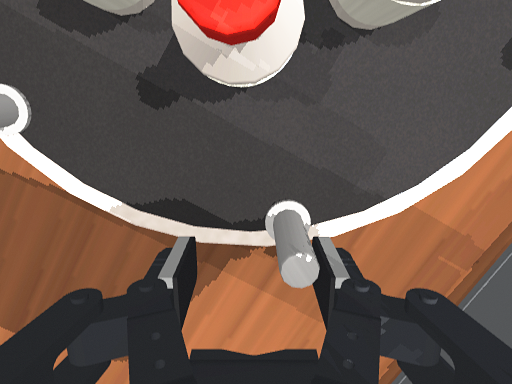

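>>> send_rows --grip '[100,100,100,100,100]' --pt "0 -8 -0.2" --pt "0 -16 -0.8" --pt "0 -23.9 -1.9" --pt "0 -31.8 -3.3" --pt "0 -39.6 -5.2" --twist '[3,6,9,12,15]'

```text
clock: 3.4
position: [0.6207, -0.0681, 0.0594]
ee_rot: [0.433, 0.559, -0.432, 0.559]
ft_force: [0.9, -0.1, 0.2]
grip_width: 0.608
```

>>> send_rows --grip '[100,100,100,100,100]' --pt "0 -8 -0.2" --pt "0 -16 -0.8" --pt "0 -23.9 -1.9" --pt "0 -31.8 -3.3" --pt "0 -39.6 -5.2" --twist '[3,6,9,12,15]'

```text
clock: 3.82
position: [0.581, -0.0732, 0.0594]
ee_rot: [0.502, 0.498, -0.502, 0.498]
ft_force: [1.8, -0.8, -0.4]
grip_width: 0.604
```

>>> send_rows --grip '[100,100,100,100,100]' --pt "0 -8 -0.2" --pt "0 -16 -0.8" --pt "0 -23.9 -1.9" --pt "0 -31.8 -3.3" --pt "0 -39.6 -5.2" --twist '[3,6,9,12,15]'

```text
clock: 4.23
position: [0.5414, -0.0678, 0.0595]
ee_rot: [0.563, 0.428, -0.563, 0.428]
ft_force: [1.0, -0.1, -0.3]
grip_width: 0.607
```

```bash
python3 - <<'E'
from h import *
s,R,p=tool(); print(s["clock"],p,R.round(3),s["ft_force"],pol(p),s["joint_pos"].round(2))
im,d=viewer.camera("wrist"); cv2.imwrite("pics/wrist4.png",im)
E
```

```text
4.2333 [ 0.54143452 -0.0677693   0.05946682] [[ 0.     0.964 -0.266]
 [-0.    -0.266 -0.964]
 [-1.     0.     0.   ]] [ 1.04881501 -0.0935733  -0.29418401] (np.float64(0.1529), np.float64(-105.19)) [ 0.02  0.32  0.03  1.86 -0.01  0.96 -0.22]
```

View pics/wrist4.png

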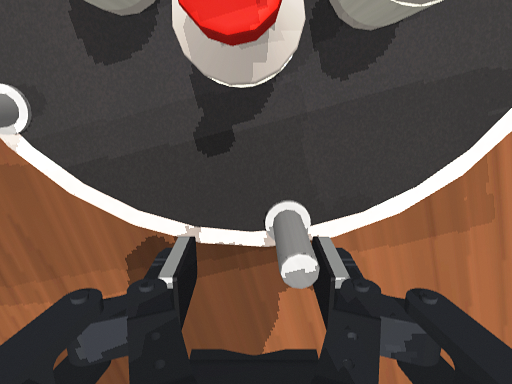

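```bash
python3 - <<'E'
from h import *
s,R,p=tool()
for l,uv,z in(("near",(240,87),.034),("pegtop",(299,273),.085),("pegbase",(289,218),.036)):
    X=wray(uv,z,R,p); print(l,X.round(4),pol(X))
print(PD)
E
```

```text
near [0.5542 0.0059 0.034 ] (np.float64(0.0788), np.float64(-110.28))
pegtop [ 0.5586 -0.0664  0.085 ] (np.float64(0.148), np.float64(-98.89))
pegbase [ 0.5605 -0.0634  0.036 ] (np.float64(0.1447), np.float64(-98.36))
-173.986842074143
```

>>> send_rows --grip '[100,100,100,100,100]' --pt "0 -8 -0.2" --pt "0 -16 -0.8" --pt "0 -23.9 -1.9" --pt "0 -31.8 -3.3" --pt "0 -39.6 -5.2" --twist '[3,6,9,12,15]'

```text
clock: 4.7
position: [0.505, -0.0522, 0.0596]
ee_rot: [0.614, 0.351, -0.613, 0.352]
ft_force: [0.1, -0.7, 0.7]
grip_width: 0.608
```

>>> send_rows --grip '[100,100,100,100,100]' --pt "0 -8 -0.2" --pt "0 -16 -0.8" --pt "0 -23.9 -1.9" --pt "0 -31.8 -3.3" --pt "0 -39.6 -5.2" --twist '[3,6,9,12,15]'

```text
clock: 5.12
position: [0.4734, -0.0278, 0.0596]
ee_rot: [0.654, 0.268, -0.654, 0.269]
ft_force: [0.6, -0.9, 1.0]
grip_width: 0.608
```

>>> send_rows --grip '[100,100,100,100,100]' --pt "0 -8 -0.2" --pt "0 -16 -0.8" --pt "0 -23.9 -1.9" --pt "0 -31.8 -3.3" --pt "0 -39.6 -5.2" --twist '[3,6,9,12,15]'

```text
clock: 5.53
position: [0.4492, 0.0042, 0.0595]
ee_rot: [0.684, 0.181, -0.684, 0.181]
ft_force: [0.5, -0.2, 0.8]
grip_width: 0.604
```

>>> send_rows --grip '[100,100,100,100,100]' --pt "0 -7 -0.2" --pt "0 -13.3 -0.6" --pt "0 -18.6 -1.1" --pt "0 -23.9 -1.9" --pt "0 -28 -2.6" --twist '[2.6,5,7,9,10.5]'

```text
clock: 5.95
position: [0.4376, 0.03, 0.0595]
ee_rot: [0.697, 0.118, -0.697, 0.118]
ft_force: [0.6, -0.5, 0.5]
grip_width: 0.603
```

```bash
python3 - <<'E'
from h import *
s,R,p=tool(); print(s["clock"],p,R.round(3),s["ft_force"],pol(p),s["joint_pos"].round(2))
for n in("scene","side","wrist"):
    im,d=viewer.camera(n); cv2.imwrite(f"pics/{n}5.png",im if n=="wrist" else cv2.resize(im[100:300,130:390],None,fx=3,fy=3,interpolation=cv2.INTER_CUBIC))
E
```

```text
5.95 [0.43763493 0.03000143 0.05951094] [[ 0.     0.329 -0.944]
 [-0.    -0.944 -0.329]
 [-1.     0.    -0.   ]] [ 0.61081704 -0.51046667  0.51087566] (np.float64(0.1522), np.float64(-160.91)) [-0.21  0.11  0.04  2.12 -0.01  0.91 -1.4 ]
```

View pics/wrist5.png

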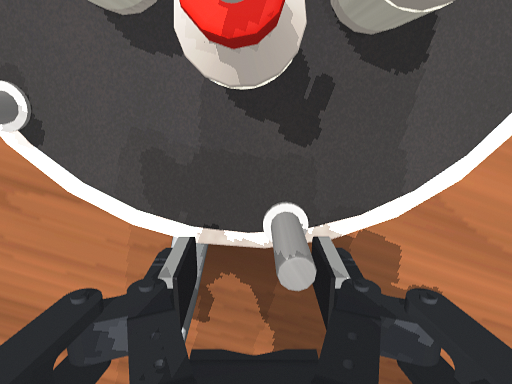

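View pics/scene5.png

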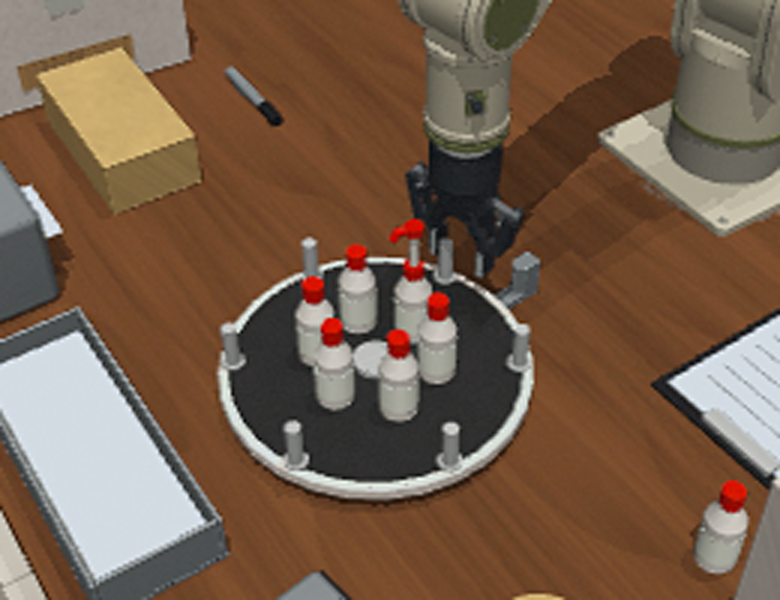

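View pics/side5.png

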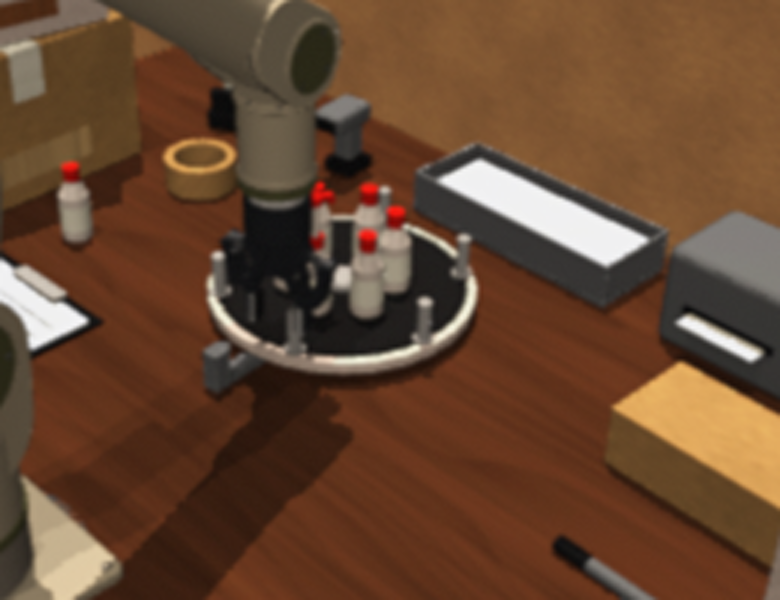

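```bash
python3 - <<'E'
from h import *
f=lambda p:(p[0]/3+130-.33,p[1]/3+100-.33)
c0=np.array([.579,.0777])
for z,L in((.085,[(309,242),(446,241),(521,327),(451,428),(293,426),(231,327)]),(.137,[(357,249),(414,262),(438,296),(398,335),(332,323),(314,282)]),(.1253,[(414,270)]),(.182,[(415,227)])):
  for p in L:
    X=ray_z("scene",f(p),z)[:2]-c0; print(z,p,np.hypot(*X).round(4),np.degrees(np.arctan2(X[1],X[0])).round(1))
X=ray_z("scene",f((526,260)),.05)[:2]-c0; print("pointer",np.hypot(*X),np.degrees(np.arctan2(X[1],X[0])))
s,R,p=tool()
for l,uv,z in(("near",(241,88),.034),("pegtop",(297,273),.085)):
    X=wray(uv,z,R,p); print(l,X.round(4),pol(X))
E
```

```text
0.085 (309, 242) 0.1475 -93.5
0.085 (446, 241) 0.1495 -154.2
0.085 (521, 327) 0.1491 145.7
0.085 (451, 428) 0.1529 85.3
0.085 (293, 426) 0.1516 26.5
0.085 (231, 327) 0.1471 -33.1
0.137 (357, 249) 0.0622 -106.6
0.137 (414, 262) 0.0565 -168.9
0.137 (438, 296) 0.0642 138.0
0.137 (398, 335) 0.0668 77.5
0.137 (332, 323) 0.061 15.7
0.137 (314, 282) 0.061 -43.8
0.1253 (414, 270) 0.0569 -168.6
0.182 (415, 227) 0.0591 -167.5
pointer 0.21450429910650157 -174.47087580787252
near [0.5046 0.0609 0.034 ] (np.float64(0.0792), np.float64(-166.2))
pegtop [0.4478 0.0171 0.085 ] (np.float64(0.1477), np.float64(-154.87))
```

>>> send_rows --grip '[100,100,100,100,100]' --pt "0 -3 0" --pt "0 -8 -0.2" --pt "0 -13 -0.6" --pt "0 -16.5 -0.9" --pt "0 -18.6 -1.1" --twist '[1.1,3,4.9,6.2,7]'

```text
clock: 6.52
position: [0.4327, 0.0476, 0.0594]
ee_rot: [0.703, 0.075, -0.703, 0.075]
ft_force: [1.5, -0.7, -0.7]
grip_width: 0.608
```

>>> send_rows --grip '[100,100,100,100,100]' --pt "0 0 0" --pt "0 0 0" --pt "0 4 0" --pt "0 10 -0.3" --pt "0 15.5 -0.8" --twist '[0,0,-1.5,-3.8,-5.8]'

```text
clock: 6.93
position: [0.4367, 0.0322, 0.0593]
ee_rot: [0.698, 0.112, -0.698, 0.112]
ft_force: [0.6, 0.5, -1.0]
grip_width: 0.607
```

```bash
python3 - <<'E'
from h import *
s,R,p=tool(); print(s["clock"],p,R.round(3),s["ft_force"],pol(p))
for n in("scene","wrist"):
    im,d=viewer.camera(n); cv2.imwrite(f"pics/{n}6.png",im if n=="wrist" else cv2.resize(im[100:300,130:390],None,fx=3,fy=3,interpolation=cv2.INTER_CUBIC))
E
```

```text
6.9333 [0.43666436 0.0321898  0.05934613] [[ 0.     0.312 -0.95 ]
 [-0.    -0.95  -0.312]
 [-1.     0.    -0.   ]] [ 0.58793346  0.4576096  -1.04532523] (np.float64(0.1525), np.float64(-161.8))
```

View pics/wrist6.png

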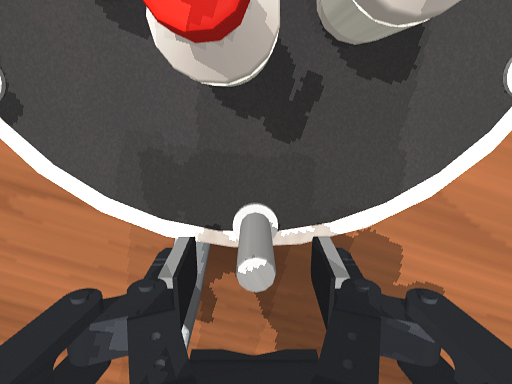

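View pics/scene6.png

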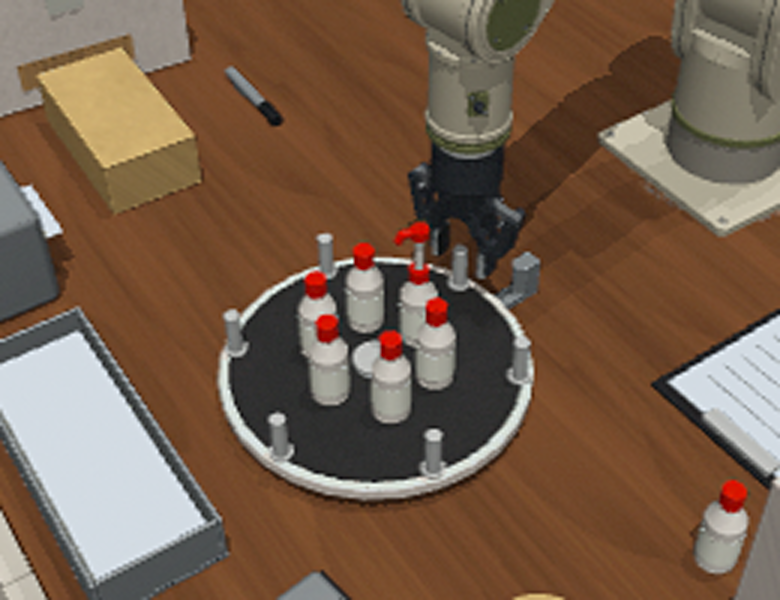

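>>> send_rows --grip '[100,100,100,100,100]' --pt "-10 0 0" --pt "-30 0 0" --pt "-55 0 0" --pt "-80 0 0" --pt "-110 0 0" --twist '[0,0,0,0,0]'

```text
clock: 7.45
position: [0.4357, 0.0328, 0.1706]
ee_rot: [-0.698, -0.11, 0.699, -0.11]
ft_force: [0.8, -0.4, 0.2]
grip_width: 0.61
```

```bash
python3 - <<'E'
from h import *
s,R,p=tool(); print(s["clock"],p,R.round(3),s["ft_force"],pol(p))
for n in("scene","side","wrist"):
    im,d=viewer.camera(n); cv2.imwrite(f"pics/{n}7.png",im if n=="wrist" else cv2.resize(im[100:300,130:390],None,fx=3,fy=3,interpolation=cv2.INTER_CUBIC))
E
```

```text
7.45 [0.4357475  0.03284898 0.17056825] [[-0.001  0.309 -0.951]
 [-0.    -0.951 -0.309]
 [-1.    -0.     0.001]] [ 0.76016264 -0.35950262  0.19011917] (np.float64(0.1531), np.float64(-162.14))
```

View pics/wrist7.png

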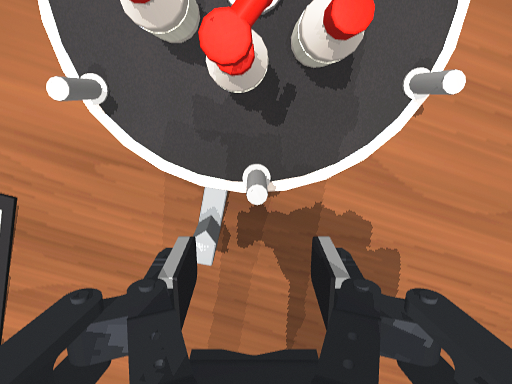

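View pics/scene7.png

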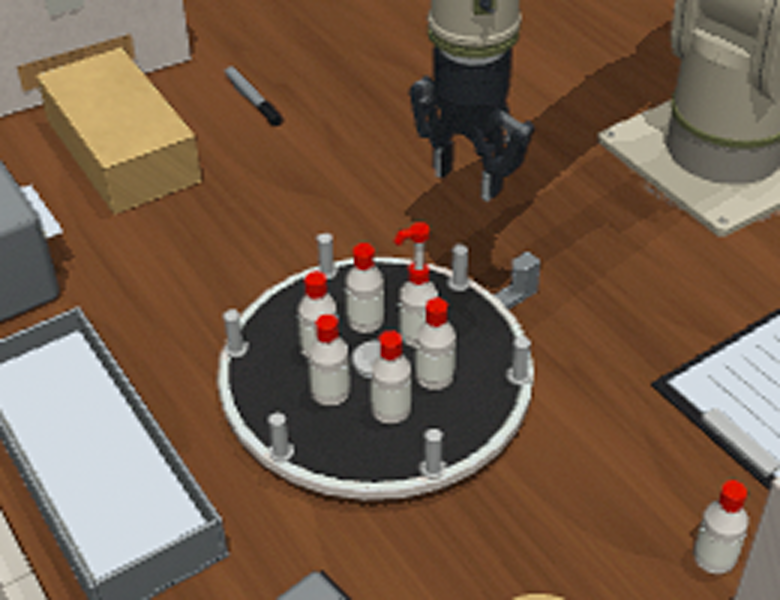

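View pics/side7.png

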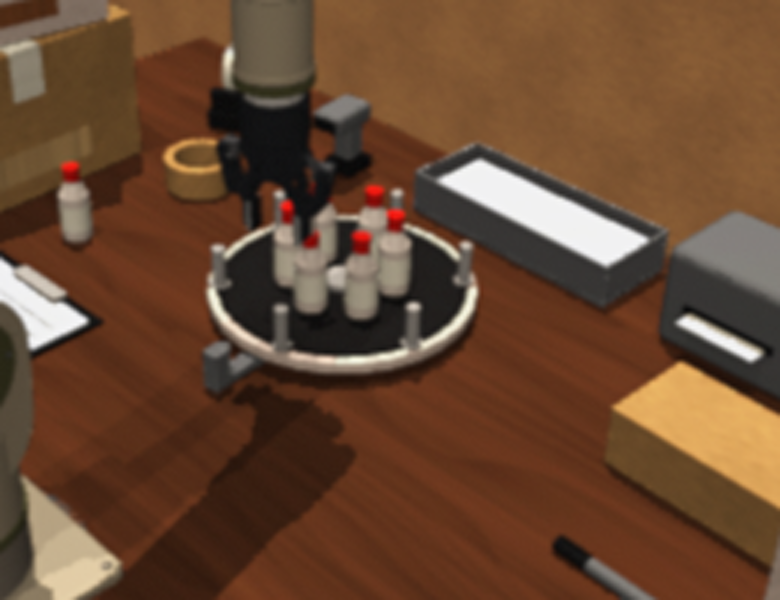

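```bash
python3 - <<'E'
from h import *
s,R,p=tool()
W=[]
for uv in((58,88),(257,194),(455,82)):
    X=wray(uv,.085,R,p); W.append(X[:2])
W=np.array(W)
from scipy.optimize import least_squares
r=least_squares(lambda q:np.hypot(*(W-q).T)-.15,C); c=r.x; print("hub wrist",c,r.fun)
def pl(X): v=X[:2]-c; return np.hypot(*v).round(4),np.degrees(np.arctan2(v[1],v[0])).round(2)
for l,uv,z in(("near",(240,92),.034),("L",(209,72),.04),("Rt",(268,68),.04),("collar",(237,58),.135),("ptr",(205,250),.05),("ptrdark",(208,225),.05),("tongue",(215,195),.012)):
    X=wray(uv,z,R,p); print(l,X.round(4),pl(X))
f=lambda p:(p[0]/3+130-.33,p[1]/3+100-.33)
c0=np.array([.579,.0777])
for z,L in((.085,[(325,237),(460,249),(521,342),(434,434),(279,418),(233,314)]),(.137,[(419,266)]),(.1253,[(419,273)]),(.182,[(421,230)])):
  for q in L:
    X=ray_z("scene",f(q),z)[:2]-c0; print(z,q,np.hypot(*X).round(4),np.degrees(np.arctan2(X[1],X[0])).round(1))
for t in("pump_mid","pointer","hub"): print(t,[(round(r["score"],2),np.round(r["position"],1).tolist()) for r in viewer.spot_point(t,"wrist")][:3])
im=cv2.imread("pics/wrist7.png"); cv2.imwrite("pics/w7z.png",cv2.resize(im[0:280,140:340],None,fx=2.1,fy=2.1,interpolation=cv2.INTER_CUBIC))
E
```

```text
hub wrist [0.58324941 0.0810464 ] [-0.00064488  0.00066694 -0.00064335]
near [0.5019 0.0665 0.034 ] (np.float64(0.0826), np.float64(-169.83))
L [0.5087 0.0931 0.04  ] (np.float64(0.0755), np.float64(170.81))
Rt [0.5253 0.0512 0.04  ] (np.float64(0.0651), np.float64(-152.76))
collar [0.5184 0.0692 0.135 ] (np.float64(0.0659), np.float64(-169.65))
ptr [0.3695 0.0557 0.05  ] (np.float64(0.2153), np.float64(-173.23))
ptrdark [0.3923 0.0595 0.05  ] (np.float64(0.1922), np.float64(-173.56))
tongue [0.4067 0.0619 0.012 ] (np.float64(0.1776), np.float64(-173.8))
0.085 (325, 237) 0.1471 -100.9
0.085 (460, 249) 0.1472 -161.8
0.085 (521, 342) 0.1494 137.6
0.085 (434, 434) 0.1524 78.7
0.085 (279, 418) 0.151 20.1
0.085 (233, 314) 0.1479 -40.3
0.137 (419, 266) 0.0565 -176.8
0.1253 (419, 273) 0.0578 -175.2
0.182 (421, 230) 0.0604 -174.5
pump_mid [(0.87, [236.7, 59.3])]
pointer [(0.58, [202.3, 253.6])]
hub []
```

View pics/w7z.png

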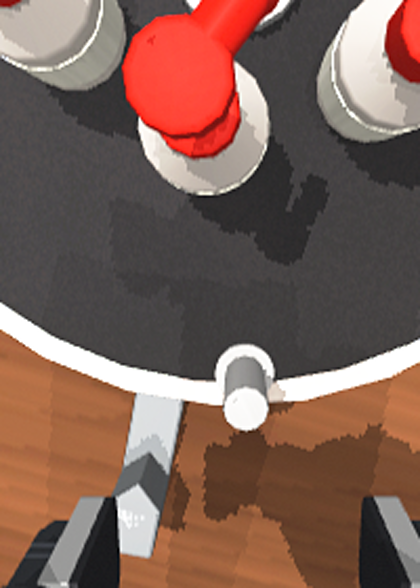

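```bash
python3 - <<'E'
from h import *
print(manip.hand_in())
E
```

```text
the job is handed in; nothing more can be done
None
```

The pump bottle now stands in line with the pointer, by my measurements 1 to 4 mm off sideways against the 13 mm allowed. I handed the job in at about 7.6 s of the 72 s; it reported no verdict.

I lowered the half-open gripper over one rim peg without gripping it and pushed it about 119° clockwise along its arc. I then centred the fingers round the peg without touching it and lifted the hand straight up about 110 mm.

My last checks:
- **Alignment:** The wrist camera put the pump bottle at about -170° to -171° and the pointer at about -173.3°, which is 3 to 4 mm off. The scene camera put them at about -175° and -174.5°, about 1 mm off. The two views disagree by a few degrees, within the calibration error I expected.
- **Bottles:** All six look upright and in their ring. The hand kept clear of them, with wrist forces of about 2 N or less throughout.
- **Disc at rest:** The pump and pegs looked unchanged in the pictures before and after the lift.
- **Other things:** The hand stayed over the carousel throughout. The pictures show nothing beside it moved, though I compared that only by eye.

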